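# Rebuild the stack of a coolant filter and latch its cap

### The job

Rebuild the saw's coolant filter on the tall post of its head: the perforated support goes on first, tube upward, then the spacer sleeve over the support's tube, then the thin clamp ring on top of the spacer, each lowered fully home without being dropped. Then squeeze the sprung tab of the cap to free it from the short parking stud, lift it off, and lower it over the tall post, tab still squeezed, until it sits on the clamp ring; let go so that it latches, and leave everything else on the table where it is.

Things in the scene. Friction and masses are not known exactly. Their poses are not given: they have to be found in the camera images.
- filter_head: Fixed grey base plate, 110 (x) x 280 (y) x 12 mm, with a tall post and a short stud. Origin: on the tall post's axis at the plate's underside, on the table; z up; the plate spans y -70 to +210 mm. Heights of the undersides above this origin when the stack is done: support 12, spacer 20, clamp ring 68, cap 82 mm.
- post_tip (a point): Tip of the tall steel post, 106 mm above the table. Post: 20 mm diameter up to 84 mm above the table, a neck of 8 mm diameter from 84 to 95 mm, then a 20 mm head that tapers from 98 mm to 8 mm diameter at the tip.
- park_stud (a point): Foot of the short parking stud on the plate's top (12 mm above the table), on the stud's axis: same neck and head as the tall post, neck 2 to 13 mm and tip 24 mm above this point. The cap starts latched here; draw it off straight and slowly (its bore has 3.5 mm of play around the head).
- support: Loose steel filter support, 0.35 kg: perforated disc, 120 mm diameter, 8 mm thick, with a central tube of 44 mm outer diameter up to 68 mm above the underside; bore 25 mm right through. Starts tube up. Origin: centre of the underside, z toward the tube's end. Grip the tube near its top: once seated, the post stands up through it to 94 mm above the underside.
- spacer: Loose aluminium spacer sleeve, 0.18 kg: plain tube, 62 mm outer diameter, 50 mm bore, 48 mm high, standing. Fits over the support's tube and rests on its disc; the post's tip is then 86 mm above its underside, so grip it near its top. Origin: centre of the underside, z along the axis. Both ends alike.
- clamp_ring: Loose steel clamp ring, 0.15 kg: plain ring, 66 mm outer diameter, 50 mm bore, 14 mm thick, lying flat. Goes over the support's tube and rests on the spacer (its top ends 2 mm above the tube's end). Origin: centre of the underside, z along the axis. Both faces alike.
- cap: Loose cap, 0.26 kg: round steel flange, 70 mm diameter, 5 mm thick, 27 mm bore; on it a grey housing 48 mm wide (x), 45 mm high, y -27 to +15 mm, and at its +y side a black upright thumb tab 34 mm wide, 6 to 44 mm above the underside. Origin: centre of the flange's underside on the bore's axis, z up. Starts latched on the parking stud.
- cap_grip (a point): On the cap's axis, 30 mm above its underside: pinch here along the cap's y, one finger on the housing's fixed face (y -27 mm), the other on the tab's outer face (y +37 mm at rest, +27 pressed): 64 mm across at rest, 54 mm pressed and then centred on this point. Axes as the cap's.
- cap_tab (a joint): Travel of the cap's sprung tab (m): 0 out, 0.010 pressed fully in. It moves a plate (6 to 11 mm above the cap's underside) that catches in the neck of either post; the cap lifts free only with the tab pressed more than about 7 mm, and when let go the tab springs out and latches. Spring 2.4 N at rest, 10 N pressed; a pinch of 20 N or more holds it in.
- grease_tin: Bystander: plain closed round metal tin, 66 mm diameter, 80 mm high. Origin: centre of the underside. Leave it alone.
- offcut: Bystander: steel offcut, 50 x 60 x 40 mm, flat on the table. Origin: centre of the underside. Leave it alone.
- spanner: Bystander: steel spanner 190 mm long lying flat. Origin: near its middle, underside. Leave it alone.
Things that resemble listed ones, but are neither listed nor needed, are in the scene too. What is shaped like the cap but brown or green is not meant.

How it is judged:
By the outcome, as a careful person would: the job done as asked, in the order asked, and still so for the second after the job is handed in, with the robot touching nothing.
It also fails if it takes over 72 s, if anything falls off the work surface, if the arm or the gripper's body presses on something with over 40 N, if the wrist force passes 120 N, or if a joint passes its speed limit or range.

### The arm

A 6-joint arm with a two-finger parallel gripper is mounted at the origin on the work surface. World frame = base frame: x ahead of the robot, y to its left, z up, the work surface at z = 0. Lengths are in m, angles in rad, forces in N, time in s.
With the tool pointing down it reaches from about 0.25 to 0.775 m from the base axis. Payload 4 kg.
Tool frame: the origin (TCP) lies midway between the tips of the shut fingers; the grasp point (between the pads) lies grip_point_offset behind it (grip_point_offset is the distance from the TCP to the grasp point, in m); z points along the fingers, y is the line along which they close (so a half turn about z gives the same grasp; the last joint's range is limited). The gripper opens to 94 mm and grips with 3 to 60 N. Pads are 16 mm wide; open, the fingers measure 119 mm over their backs; the gripper's body (75 mm by 177 mm) begins 78 mm behind the grasp point.
Start: joints at [1.192, 0.087, 1.371, -0, 1.684, -0.103], TCP at [0.15, 0.529, 0.206] pointing down, gripper open.
Joint ranges: [-3.1, 3.1], [-0.76, 2.03], [0.27, 2.55], [-1.08, 4.22], [0.17, 2.65], [-2.57, 2.57]. Speed limits (rad/s): [2.79, 2.79, 3.14, 3.14, 3.14, 3.14].

### API

Orientations are given as [roll, pitch, yaw] about the fixed x, y, z axes, in that order (R = Rz(yaw) Ry(pitch) Rx(roll)).
In Python, from bench import * gives the robot as it stands. The module is installed in compiled form; this text tells all that it offers.
- The arm moves only by the tool apply_moves, never from a script. Its argument "commands" is a list of rows, each a list of 7 numbers: the turn, a rotation vector about the world's x, y, z in rad, then the shift along the world's x, y, z in m, then the opening in per cent of the stroke, from 0 (shut) to 100 (fully open). In form: [[ax, ay, az, x, y, z, jaw], ...]. A call has exactly 5 rows; each row is the pose to reach, as a shift and turn from the pose commanded when the call began; what a row does not reach only later rows make up. A row lasts 1/10 s, in which the tool goes at most 50 mm and 8.59 degrees, less where a joint would pass 70% of its speed; a pose out of reach is approached as far as the arm can. A call with a gripper value outside its range is refused whole. The fingers move at their own pace and stop on an object; the grip force is fixed at half the most. Time passes only in rows, so rows that repeat a pose let the fingers close, or fill a call up. It gives the time, the measured TCP pose, the force, the opening and the grip force at its end, in the units of the state.
- get_obs(): the state, without advancing time (a new reading comes with each control period).
- snapshot(name): name is "scene" or "top"; returns a dict with "pixels" (480x640x3 uint8, red, green, blue), "vertical_fov" (degrees; the focal length in pixels is half the picture's height over the tangent of half this angle, whatever the lens; pixels are square), "cx", "cy" (the principal point, pixels), "rvec" (rotation vector, rad) and "tvec" (3), from world to camera coordinates, as OpenCV has them. Camera axes: x right, y down, z forward; pixel columns grow to the right and rows downward; lengths in m; the calibration is good to about 2 mm. A picture is of the moment at which its call begins. There is no depth.
- close_job(): hands the job in; it is judged then, once.
Trained networks look in the newest picture that a camera, given by its name, has taken for a name from the list of things; names that differ only in an ending like _2 or _b are one class to them, and where a whole thing is asked for, a point or a joint stands for the part that bears it (a point fixed in the world has none). Each returns a list of dicts, best first, with "score" (0 to 1); they miss things now and then, are a little off and sometimes report something else, mostly with a low value. They report only what shows in the picture. A call takes as long as a camera call. They do not tell look-alikes from the thing itself.
- masks_of(camera, query): "mask" (480x640 bool, what is visible of it) and "extent" ([left, top, right, bottom] in pixels, round what is visible of it).
- place_of(camera, query): "pixel" ([column, row] in pixels: a listed point, or the origin of a listed thing).
The state is a dict: "time": time; "joint_positions": joint angles; "qvel": joint speeds; "joint_torque": joint torques, N m; "tool_pos": TCP position; "ee_rot": TCP orientation; "wrist_force": force on the tool from outside, world axes, zero at the start; "wrist_torque": the same for the moment, N m; "width": finger opening in m; "finger_force": force on a finger pad.
Only numpy, scipy, OpenCV 4.12 (cv2) and the standard library are available. Lean on these libraries where they do the work, as an engineer would, in place of code of your own. Each camera call takes 0.05 s, during which the arm holds its last target. There are 200 camera calls.

## Working session

There is one attempt and no reset: what is moved stays moved. The work goes in short steps, Python scripts to look and compute and a tool call to move; the robot and the scene stay as the last step left them, time stands still between calls to the robot, and variables do not carry over. Pictures are saved under pics/ and viewed, at most 12 in all, crops included, and the job is handed in when it is done.

Besides the shell and the picture viewer there is one more tool, called after "Call:" as a command line: name --pt "numbers of a row" for each row, then --argument value for the rest. apply_moves: Moves the arm, as the interface text tells. Its arguments: {"type":"object","properties":{"commands":{"type":"array"}},"required":["commands"]}

```bash
mkdir -p pics
cat > h.py <<'E'
from bench import *
import numpy as np, cv2
def cam(s):
    f=240/np.tan(np.radians(s["vertical_fov"])/2)
    K=np.array([[f,0,s["cx"]],[0,f,s["cy"]],[0,0,1.]])
    return K,np.array(s["rvec"],float),np.array(s["tvec"],float)
def ray(s,px,z):
    K,r,t=cam(s);R=cv2.Rodrigues(r)[0];c=-R.T@t
    d=R.T@np.linalg.inv(K)@np.array([px[0],px[1],1.]);return c+d*(z-c[2])/d[2]
def proj(s,P):
    K,r,t=cam(s);return cv2.projectPoints(np.array(P,float).reshape(-1,1,3),r,t,K,None)[0].reshape(-1,2)
def save(s,n,crop=None,k=1):
    im=s["pixels"][:,:,::-1]
    if crop: im=im[crop[1]:crop[3],crop[0]:crop[2]]
    cv2.imwrite("pics/"+n,cv2.resize(im,None,fx=k,fy=k,interpolation=cv2.INTER_CUBIC))
E
python3 - <<'E'
from h import *
o=get_obs();print({k:np.round(v,3) for k,v in o.items()})
try: print(grip_point_offset)
except Exception as e: print(e)
Z=dict(post_tip=.106,park_stud=.012,support=0,spacer=0,clamp_ring=0,cap=.014,cap_grip=.044,filter_head=0,grease_tin=0,offcut=0,spanner=0)
for c in("scene","top"):
    s=snapshot(c);save(s,c+"0.png");print(c,s["vertical_fov"],'cam at',(-cv2.Rodrigues(cam(s)[1])[0].T@cam(s)[2]).round(3))
    for q,z in Z.items():
        for r in place_of(c,q)[:3]: print(c,q,round(r["score"],2),np.round(r["pixel"],1),ray(s,r["pixel"],z).round(3)[:2])
E
```

```text
{'time': np.float64(0.0), 'joint_positions': array([ 1.192,  0.088,  1.372, -0.   ,  1.684, -0.103]), 'qvel': array([-0.   , -0.001, -0.   ,  0.   , -0.   ,  0.   ]), 'joint_torque': array([-2.0000e-03, -3.4017e+01, -3.0243e+01,  7.2000e-02,  3.3000e-02,
       -0.0000e+00]), 'tool_pos': array([0.15 , 0.529, 0.204]), 'ee_rot': array([-3.139, -0.   ,  2.866]), 'wrist_force': array([-0.467,  0.098,  0.717]), 'wrist_torque': array([-0.03 , -0.022,  0.008]), 'finger_force': np.float64(0.0), 'width': np.float64(0.094)}
0.0188
scene 44.208963975135376 cam at [1.083 0.723 1.046]
scene post_tip 0.79 [300.1 225.6] [ 0.58  -0.069]
scene park_stud 0.8 [332.7 293.9] [0.587 0.071]
scene park_stud 0.63 [299.9 223.5] [ 0.526 -0.155]
scene park_stud 0.57 [230.4 203.8] [ 0.635 -0.313]
scene support 0.97 [395.9 362.5] [0.576 0.281]
scene support 0.29 [287.5 177.9] [ 0.452 -0.331]
scene spacer 0.66 [469.6 348.7] [0.427 0.342]
scene clamp_ring 0.6 [287.4 178.3] [ 0.453 -0.329]
scene cap 0.97 [398.7 271.2] [0.423 0.103]
scene cap 0.91 [296.9 350.4] [0.733 0.152]
scene cap 0.89 [265.3 310.2] [0.734 0.028]
[... 566 characters left out ...]
325.8] [0.375 0.194]
top support 0.94 [184.6 221.1] [0.584 0.284]
top spacer 0.78 [150.8 300.3] [0.423 0.344]
top clamp_ring 0.72 [494.6 291.3] [ 0.445 -0.344]
top cap 0.93 [282.4 305.8] [0.414 0.079]
top cap 0.9 [312.7 149.4] [0.734 0.023]
top cap 0.6 [253.  156.7] [0.717 0.146]
top cap_grip 0.91 [288.6 213.5] [0.593 0.068]
top cap_grip 0.85 [277.3 303.2] [0.419 0.087]
top cap_grip 0.83 [252.3 146.4] [0.729 0.143]
top filter_head 0.61 [360.6 224.5] [ 0.579 -0.076]
top grease_tin 0.77 [479.5 194.9] [ 0.643 -0.323]
top offcut 0.69 [221.9 321.6] [0.382 0.2  ]
top offcut 0.36 [339.  330.6] [ 0.366 -0.032]
top offcut 0.22 [288.8 217.9] [0.592 0.071]
top spanner 0.97 [337.  331.6] [ 0.364 -0.028]
```

View pics/scene0.png

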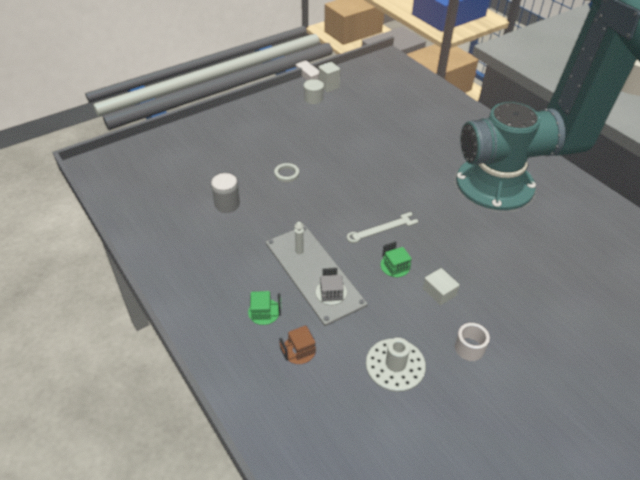

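View pics/top0.png

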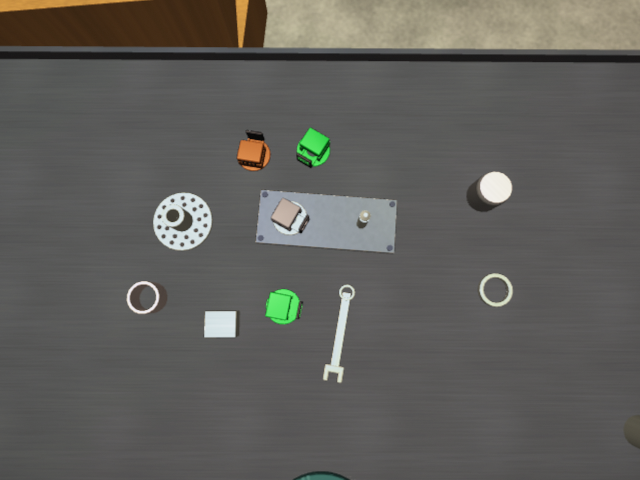

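Both pictures show: grey cap on the plate at top (289,216) / scene (331,287). Its look-alikes are brown at top (253,155) and green at (313,147) and (283,306), so only the grey one on the plate fits. There is one of each of the others: support (182,220), spacer (143,297) and ring (495,290), with the post tip at (365,213). Next I'll refine with silhouette fits and check the choice in a crop.

```bash
cat > fit.py <<'E'
from h import *
from scipy.optimize import minimize
def circ(r,z,c=(0,0)): 
    a=np.linspace(0,2*np.pi,48,endpoint=False);return np.c_[c[0]+r*np.cos(a),c[1]+r*np.sin(a),0*a+z]
def box(x0,x1,y0,y1,z0,z1): return np.array([[x,y,z] for x in(x0,x1) for y in(y0,y1) for z in(z0,z1)])
M=dict(support=np.r_[circ(.06,0),circ(.06,.008),circ(.022,.068)],spacer=np.r_[circ(.031,0),circ(.031,.048)],
 clamp_ring=np.r_[circ(.033,0),circ(.033,.014)],
 cap=np.r_[circ(.035,0),circ(.035,.005),box(-.024,.024,-.027,.015,.005,.045),box(-.017,.017,.031,.037,.006,.044)],
 filter_head=np.r_[box(-.055,.055,-.07,.21,0,.012),circ(.004,.106),circ(.01,.098)])
def hullmask(pts):
    m=np.zeros((480*4,640*4),np.uint8)
    h=cv2.convexHull((((pts+.5)*4)*16).astype(np.int32).reshape(-1,1,2));cv2.fillConvexPoly(m,h,1,shift=4);return m.astype(bool)
def fit(s,mask,q,p0,z,yaw=None,zs=None):
    """x,y(,yaw) from hull overlap"""
    k=cv2.connectedComponentsWithStats(mask.astype(np.uint8));i=1+np.argmax(k[2][1:,4]);mask=k[1]==i
    ys,xs=np.nonzero(mask)
    T=hullmask(np.concatenate([np.c_[xs+a,ys+b] for a in(-.5,.5) for b in(-.5,.5)]).astype(float))
    def cost(p):
        c,n=np.cos(p[2] if len(p)>2 else 0),np.sin(p[2] if len(p)>2 else 0)
        P=M[q]@np.array([[c,n,0],[-n,c,0],[0,0,1]])+[p[0],p[1],z]
        m=hullmask(proj(s,P));return 1-(m&T).sum()/(m|T).sum()
    p0=list(p0)+([yaw] if yaw is not None else [])
    sx=np.vstack([p0]+[np.array(p0)+e for e in np.diag([.008,.008,.3][:len(p0)])])
    r=minimize(cost,p0,method="Nelder-Mead",options=dict(initial_simplex=sx,xatol=2e-4,fatol=1e-4,maxiter=120))
    return r.x,1-r.fun
E
python3 - <<'E'
from fit import *
G=dict(support=(.58,.282),spacer=(.425,.343),clamp_ring=(.449,-.337),cap=(.59,.07),filter_head=(.579,-.075))
for c in("scene","top"):
    s=snapshot(c)
    if c=="top": save(s,"capcrop.png",(240,130,420,265),4)
    for q,g in G.items():
        z=.012 if q=="cap" else 0; pg=proj(s,[*g,z+.01])[0]
        R=[r for r in masks_of(c,q) if q=="filter_head" or np.hypot(*(np.array([r["extent"][0]+r["extent"][2],r["extent"][1]+r["extent"][3]])/2-pg))<18]
        if not R: print(c,q,"none");continue
        for y in ([-2.2,-2.6] if q=="cap" else [0.] if q=="filter_head" else [None]):
            x,v=fit(s,R[0]["mask"],q,g,z,y);print(c,q,round(R[0]["score"],2),R[0]["extent"],x.round(4),round(v,3))
E
```

```text
scene support 0.93 [367.8, 334.8, 424.2, 388.5] [0.5818 0.2847] 0.973
scene spacer 0.71 [454.0, 321.1, 487.2, 359.7] [0.4265 0.3403] 0.972
scene clamp_ring 0.7 [275.6, 166.8, 298.6, 181.9] [ 0.446  -0.3453] 0.943
scene cap 0.83 [317.3, 266.7, 343.2, 304.8] [ 0.5865  0.0649 -0.3955] 0.914
scene cap 0.83 [317.3, 266.7, 343.2, 304.8] [ 0.5861  0.0657 -2.0084] 0.837
scene filter_head 0.6 [265.3, 222.6, 368.7, 327.5] [ 0.577  -0.0777 -0.0793] 0.97
top support 0.9 [153.5, 191.6, 213.9, 253.1] [0.5838 0.288 ] 0.973
top spacer 0.86 [129.3, 282.9, 167.7, 315.0] [0.4297 0.3425] 0.973
top clamp_ring 0.81 [476.9, 276.4, 513.1, 306.1] [ 0.4487 -0.3407] 0.955
top cap 0.78 [270.4, 200.8, 310.6, 235.8] [ 0.5886  0.067  -0.603 ] 0.898
top cap 0.78 [270.4, 200.8, 310.6, 235.8] [ 0.5902  0.07   -3.6061] 0.947
top filter_head 0.59 [255.4, 192.8, 398.5, 253.4] [ 0.5808 -0.0754 -0.0655] 0.97
```

View pics/capcrop.png

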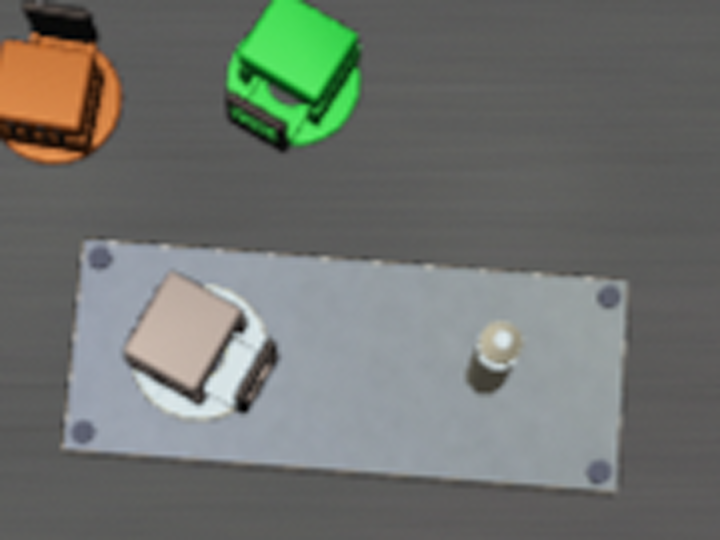

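The crop confirms the choice. The grey cap sits on the plate with its tab at crop (256,375), so the pinch line is at about 63° in world. The two cameras differ by a constant offset of about 3 mm, so I'll use the mean. I'm now moving above the support and turning the jaw line to 63°.

Call:
apply_moves --pt "0 0 -0.1 0.04 -0.0225 0 100" --pt "0 0 -0.188 0.08 -0.045 0 100" --pt "0 0 -0.188 0.12 -0.0675 0 100" --pt "0 0 -0.188 0.16 -0.09 0 100" --pt "0 0 -0.188 0.2 -0.112 0 100"

```text
time: 2.3
tool_pos: [0.3511, 0.4162, 0.2057]
ee_rot: [3.141, 0.0, 2.678]
wrist_force: [0.6, 0.6, 0.5]
width: 0.094
finger_force: 0.0
```

Call:
apply_moves --pt "0 0 0 0.038 -0.0215 -0.02 100" --pt "0 0 0 0.076 -0.043 -0.04 100" --pt "0 0 0 0.114 -0.064 -0.06 100" --pt "0 0 0 0.155 -0.087 -0.08 100" --pt "0 0 0 0.194 -0.109 -0.09 100"

```text
time: 2.8
tool_pos: [0.5443, 0.3067, 0.1132]
ee_rot: [-3.14, -0.002, 2.678]
wrist_force: [-0.1, 1.3, 0.1]
width: 0.0938
finger_force: 0.0
```

Call:
apply_moves --pt "0 0 0 0.039 -0.022 0 100" --pt "0 0 0 0.039 -0.022 -0.03 100" --pt "0 0 0 0.039 -0.022 -0.06 100" --pt "0 0 0 0.039 -0.022 -0.074 100" --pt "0 0 0 0.039 -0.022 -0.074 100"

```text
time: 3.3
tool_pos: [0.5807, 0.2855, 0.0382]
ee_rot: [-3.137, -0.004, 2.678]
wrist_force: [0.6, -0.3, 0.3]
width: 0.0939
finger_force: 0.0
```

Call:
apply_moves --pt "0 0 0 0 0 0 0" --pt "0 0 0 0 0 0 0" --pt "0 0 0 0 0 0 0" --pt "0 0 0 0 0 0 0" --pt "0 0 0 0 0 0 0"

```text
time: 3.8
tool_pos: [0.5831, 0.2865, 0.0424]
ee_rot: [3.141, 0.001, 2.678]
wrist_force: [-0.4, 0.9, -0.0]
width: 0.0573
finger_force: 0.0
```

Call:
apply_moves --pt "0 0 0 0 0 0 0" --pt "0 0 0 0 0 0.01 0" --pt "0 0 0 0 0 0.04 0" --pt "0 0 0 0 0 0.08 0" --pt "0 0 0 0 0 0.12 0"

```text
time: 4.3
tool_pos: [0.5817, 0.2858, 0.1613]
ee_rot: [-3.139, -0.003, 2.678]
wrist_force: [1.2, -1.1, -2.8]
width: 0.0439
finger_force: 30.0
```

Call:
apply_moves --pt "0 0 0 0 -0.03 0.02 0" --pt "0 0 0 0 -0.075 0.03 0" --pt "0 0 0 0 -0.12 0.03 0" --pt "0 0 0 0 -0.165 0.03 0" --pt "0 0 0 0 -0.21 0.03 0"

```text
time: 4.8
tool_pos: [0.582, 0.0746, 0.1912]
ee_rot: [-3.141, -0.001, 2.678]
wrist_force: [0.3, 0.0, -3.3]
width: 0.0436
finger_force: 30.0
```

Call:
apply_moves --pt "0 0 0 -0.002 -0.045 0 0" --pt "0 0 0 -0.004 -0.09 0 0" --pt "0 0 0 -0.004 -0.13 0 0" --pt "0 0 0 -0.004 -0.152 0 0" --pt "0 0 0 -0.004 -0.152 0 0"

```text
time: 5.3
tool_pos: [0.578, -0.0792, 0.1909]
ee_rot: [-3.14, -0.001, 2.673]
wrist_force: [-0.5, 0.6, -3.1]
width: 0.0437
finger_force: 30.0
```

```bash
cat > held.py <<'E'
from fit import *
def held(q,g,z,n,view=True):
    o=get_obs();print(np.round(o["tool_pos"],4),np.round(o["ee_rot"],3))
    for c in("scene","top"):
        s=snapshot(c);a,b=proj(s,[*g,z+.02])[0]
        if view and c=="scene": x0=int(max(0,a-75));y0=int(max(0,b-75));save(s,n,(x0,y0,x0+150,y0+150),4);print("crop",x0,y0)
        for r in masks_of(c,q)[:2]:
            x,v=fit(s,r["mask"],q,g,z);print(c,round(r["score"],2),np.round(r["extent"]),x.round(4),round(v,3))
        for r in place_of(c,"post_tip")[:1]: print(c,"tip",round(r["score"],2),r["pixel"],ray(s,r["pixel"],.106).round(4)[:2])
E
python3 -c "
from held import *
held('support',(.579,-.0765),.150,'h1.png')"
```

```text
[ 0.578  -0.0792  0.1909] [-3.140e+00 -1.000e-03  2.673e+00]
crop 223 127
scene 0.82 [273. 187. 326. 232.] [ 0.5789 -0.0763] 0.874
scene tip 0.84 [299.1, 221.5] [ 0.5748 -0.0816]
top 0.8 [338. 200. 397. 246.] [ 0.5783 -0.0729] 0.492
top tip 0.88 [363.5, 213.6] [ 0.5812 -0.073 ]
```

View pics/h1.png

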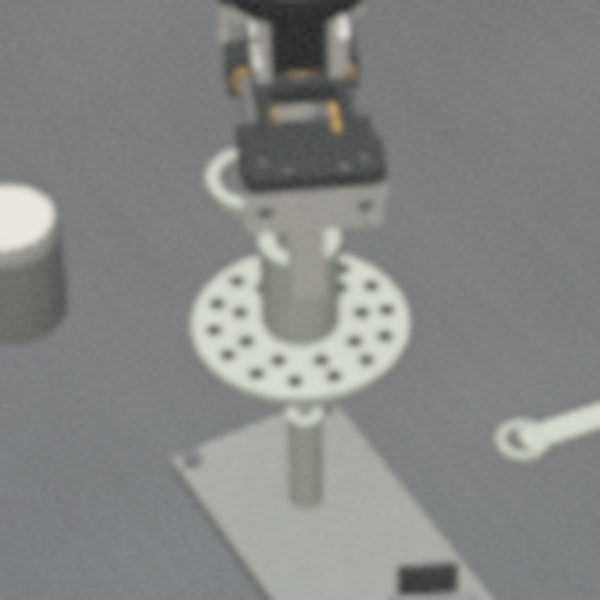

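The crop shows the support level in the jaws, with the disc spanning crop x 190–410 and bottom edge at y 400. The post is below it: shaft axis at x≈306, foot at y≈507. I'll fit both at sub-pixel level in the same picture.

Run:
```python
from fit import *
s=snapshot("scene");im=s["pixels"].astype(float).mean(2)
# disc: bright component, outer hull, lower rim ; fit disc model to rim pixels
m=(im>165).astype(np.uint8);a=m[180:227,262:335]
ys,xs=np.nonzero(a);print("disc ext",xs.min()+262,xs.max()+262,ys.max()+180)
d0=proj(s,np.r_[circ(.06,.15),circ(.06,.158)]+[.579,-.0765,0]);print("pred disc ext",d0.min(0).round(1),d0.max(0).round(1))
print("d/dx,dy px/m",(proj(s,[.589,-.0765,.15])-proj(s,[.579,-.0765,.15])).round(2),(proj(s,[.579,-.0665,.15])-proj(s,[.579,-.0765,.15])).round(2))
for P in((.577,-.0777),(.579,-.0765)):
    c=proj(s,np.r_[circ(.01,.012),circ(.01,.05)]+[*P,0]);print(P,"foot x",c[:48,0].min().round(1),c[:48,0].max().round(1),"bottom",c[:48,1].max().round(1))
for r in(238,242,246): print(r,im[r,290:312].astype(int))
for c in (297,300,302): print(c,im[246:262,c].astype(int))
for r in(195,203,209): print(r,im[r,266:276].astype(int),im[r,320:332].astype(int))
for c in (292,298,304): print(c,im[220:234,c].astype(int))
```

```text
disc ext 271 326 226
pred disc ext [271.  188.5] [325.8 228.7]
d/dx,dy px/m [[-3.83  1.74]] [[2.49 2.62]]
(0.577, -0.0777) foot x 295.5 303.9 bottom 254.2
(0.579, -0.0765) foot x 295.1 303.5 bottom 254.8
238 [170 172 169 169 160 143 135 139 141 142 141 133 132 149 162 168 168 168
 169 168 167 169]
242 [168 170 169 167 160 145 136 136 140 139 135 133 129 143 161 165 168 165
 169 168 168 169]
246 [169 171 170 168 159 145 137 136 138 139 138 135 131 142 160 168 167 169
 169 167 165 166]
297 [136 140 134 136 138 137 137 148 160 168 170 171 168 170 171 167]
300 [138 137 139 141 137 137 139 146 155 166 167 169 170 171 168 167]
302 [131 134 131 133 131 133 141 153 164 170 166 169 169 167 169 169]
195 [124 125 127 126 130 124 125 126 126 128] [129 126 123 126 124 125 126 124 123 123 125 127]
203 [126 128 124 125 126 130 146 178 201 204] [198 201 205 206 190 155 128 125 123 125 125 129]
209 [128 126 125 128 135 164 195 208 209 198] [205 207 210 211 210 197 165 136 128 127 126 127]
292 [202 213 213 214 215 213 205 180 150 132 144 160 169 169]
298 [213 200 161 128 157 197 207 196 167 150 165 192 195 172]
304 [194 208 208 209 212 214 206 186 154 135 148 160 161 162]
```

Call:
apply_moves --pt "0 0 0 0 -0.0012 -0.02 0" --pt "0 0 0 0 -0.0012 -0.038 0" --pt "0 0 0 0 -0.0012 -0.046 0" --pt "0 0 0 0 -0.0012 -0.054 0" --pt "0 0 0 0 -0.0012 -0.06 0"

```text
time: 6.15
tool_pos: [0.579, -0.0766, 0.1314]
ee_rot: [3.141, 0.0, 2.678]
wrist_force: [0.1, -0.3, -3.7]
width: 0.0437
finger_force: 30.0
```

Call:
apply_moves --pt "0 0 0 0 0 -0.018 0" --pt "0 0 0 0 0 -0.036 0" --pt "0 0 0 0 0 -0.054 0" --pt "0 0 0 0 0 -0.068 0" --pt "0 0 0 0 0 -0.073 0"

```text
time: 6.65
tool_pos: [0.578, -0.0766, 0.057]
ee_rot: [-3.141, -0.003, 2.678]
wrist_force: [-0.9, 4.5, 9.6]
width: 0.0438
finger_force: 30.0
```

Call:
apply_moves --pt "0 0 0 0 0 -0.002 0" --pt "0 0 0 0 0 -0.004 0" --pt "0 0 0 0 0 -0.005 0" --pt "0 0 0 0 0 -0.006 0" --pt "0 0 0 0 0 -0.006 0"

```text
time: 7.15
tool_pos: [0.5796, -0.0768, 0.0568]
ee_rot: [3.141, 0.003, 2.678]
wrist_force: [-6.2, 2.7, 8.7]
width: 0.044
finger_force: 30.0
```

Run:
```python
from fit import *
o=get_obs();print({k:np.round(o[k],4) for k in("tool_pos","wrist_force","wrist_torque")})
s=snapshot("scene");im=s["pixels"].astype(float).mean(2);save(s,"h2.png",(235,160,385,300),4)
for z in(.012,.015): 
  d=proj(s,np.r_[circ(.06,z),circ(.06,z+.008)]+[.5773,-.0806,0]);print(z,d.min(0).round(1),d.max(0).round(1))
```

```text
{'tool_pos': array([ 0.5796, -0.0768,  0.0568]), 'wrist_force': array([-6.2405,  2.6652,  8.6745]), 'wrist_torque': array([ 0.0921,  1.3396, -0.2411])}
0.012 [273.5 230. ] [324.3 269.5]
0.015 [273.4 229.1] [324.3 268.6]
```

View pics/h2.png

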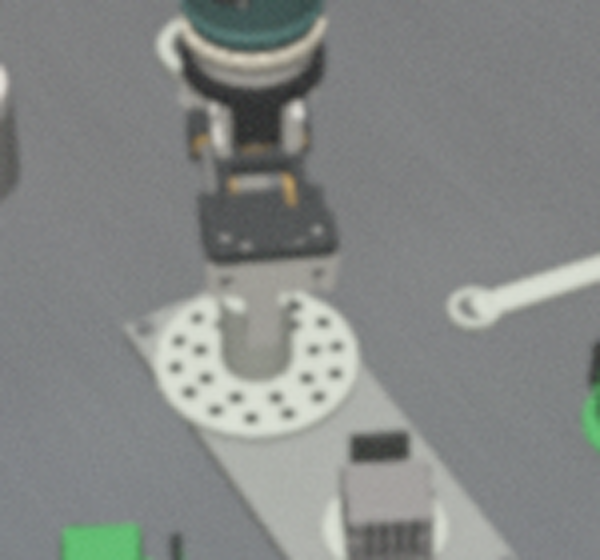

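The disc's edges are at crop left 155, right 359 and bottom 437, i.e. image (273.8, 324.7, 269.3). That matches a fully seated support (bottom predicted at 269.5). Releasing.

Call:
apply_moves --pt "0 0 0 0 0 0.002 0" --pt "0 0 0 0 0 0.003 60" --pt "0 0 0 0 0 0.003 80" --pt "0 0 0 0 0 0.003 90" --pt "0 0 0 0 0 0.003 100"

```text
time: 7.7
tool_pos: [0.579, -0.0771, 0.0555]
ee_rot: [3.141, 0.0, 2.678]
wrist_force: [-0.4, -0.6, -0.6]
width: 0.0721
finger_force: 0.0
```

Call:
apply_moves --pt "0 0 0 0 0 0 100" --pt "0 0 0 0 0 0.02 100" --pt "0 0 0 0 0 0.05 100" --pt "0 0 0 0 0 0.09 100" --pt "0 0 0 0 0 0.12 100"

```text
time: 8.2
tool_pos: [0.5792, -0.0771, 0.1778]
ee_rot: [3.141, 0.002, 2.678]
wrist_force: [0.1, 0.9, 0.6]
width: 0.094
finger_force: 0.0
```

Call:
apply_moves --pt "0 0 0 -0.016 0.044 0 100" --pt "0 0 0 -0.032 0.088 0 100" --pt "0 0 0 -0.048 0.132 0 100" --pt "0 0 0 -0.064 0.176 0 100" --pt "0 0 0 -0.08 0.22 0 100"

```text
time: 8.7
tool_pos: [0.498, 0.1445, 0.1755]
ee_rot: [3.141, 0.0, 2.677]
wrist_force: [1.0, 0.2, 0.2]
width: 0.0938
finger_force: 0.0
```

Call:
apply_moves --pt "0 0 0 -0.016 0.044 0 100" --pt "0 0 0 -0.032 0.088 -0.01 100" --pt "0 0 0 -0.048 0.132 -0.03 100" --pt "0 0 0 -0.062 0.17 -0.05 100" --pt "0 0 0 -0.071 0.199 -0.075 100"

```text
time: 9.2
tool_pos: [0.427, 0.3447, 0.1007]
ee_rot: [3.139, 0.001, 2.68]
wrist_force: [1.0, -0.3, 0.2]
width: 0.0941
finger_force: 0.0
```

Run:
```python
from fit import *
o=get_obs();print({k:np.round(o[k],4) for k in("time","tool_pos","ee_rot","wrist_force")})
for c in("scene","top"):
    s=snapshot(c)
    for r in masks_of(c,"support")[:2]:
        x,v=fit(s,r["mask"],"support",(.579,-.0777),.012);print(c,round(r["score"],2),np.round(r["extent"]),x.round(4),round(v,3))
```

```text
{'time': np.float64(9.2), 'tool_pos': array([0.427 , 0.3447, 0.1007]), 'ee_rot': array([3.1391e+00, 8.0000e-04, 2.6798e+00]), 'wrist_force': array([ 0.9539, -0.2754,  0.1681])}
scene 0.68 [273. 225. 325. 272.] [ 0.5798 -0.0787] 0.971
top 0.7 [334. 193. 391. 253.] [ 0.5821 -0.0753] 0.99
```

Call:
apply_moves --pt "0 0 0 0 0 -0.035 100" --pt "0 0 0 0 0 -0.065 100" --pt "0 0 0 0 0 -0.081 80" --pt "0 0 0 0 0 -0.081 0" --pt "0 0 0 0 0 -0.081 0"

```text
time: 9.9
tool_pos: [0.4293, 0.3415, 0.0211]
ee_rot: [3.14, 0.001, 2.676]
wrist_force: [0.3, -0.0, 0.3]
width: 0.0733
finger_force: 0.0
```

Call:
apply_moves --pt "0 0 0 0 0 0 0" --pt "0 0 0 0 0 0 0" --pt "0 0 0 0 0 0 0" --pt "0 0 0 0 0 0 0" --pt "0 0 0 0 0 0 0"

```text
time: 10.4
tool_pos: [0.4295, 0.3422, 0.0218]
ee_rot: [3.139, 0.003, 2.678]
wrist_force: [0.3, -2.6, 6.4]
width: 0.0626
finger_force: 30.0
```

Call:
apply_moves --pt "0 0 0 0 0 0.01 0" --pt "0 0 0 0 0 0.04 0" --pt "0 0 0 0 0 0.08 0" --pt "0 0 0 0 0 0.12 0" --pt "0 0 0 0.008 -0.022 0.135 0"

```text
time: 10.9
tool_pos: [0.4366, 0.3231, 0.1598]
ee_rot: [3.133, 0.003, 2.682]
wrist_force: [0.6, 0.5, -1.5]
width: 0.0622
finger_force: 30.0
```

Call:
apply_moves --pt "0 0 0 0.016 -0.043 0 0" --pt "0 0 0 0.032 -0.086 0 0" --pt "0 0 0 0.048 -0.129 0 0" --pt "0 0 0 0.064 -0.172 0 0" --pt "0 0 0 0.08 -0.215 0 0"

```text
time: 11.4
tool_pos: [0.5157, 0.1038, 0.1546]
ee_rot: [3.141, -0.001, 2.679]
wrist_force: [-0.4, 0.3, -1.8]
width: 0.0625
finger_force: 30.0
```

Call:
apply_moves --pt "0 0 0 0.016 -0.043 0 0" --pt "0 0 0 0.032 -0.086 0 0" --pt "0 0 0 0.048 -0.129 0 0" --pt "0 0 0 0.065 -0.165 0 0" --pt "0 0 0 0.065 -0.1815 0 0"

```text
time: 11.9
tool_pos: [0.5817, -0.0795, 0.1538]
ee_rot: [-3.141, -0.0, 2.675]
wrist_force: [0.3, -0.3, -2.1]
width: 0.0629
finger_force: 30.0
```

Run:
```python
from held import *
held('spacer',(.581,-.0772),.135,'h3.png')
s=snapshot("scene");im=s["pixels"].astype(float).mean(2)
for P in((.5798,-.0787,.135),(.581,-.0772,.135)):
    a=proj(s,np.r_[circ(.031,P[2]),circ(.031,P[2]+.048)]+[*P[:2],0]);print("spacer pred",a.min(0).round(1),a.max(0).round(1))
print("tube pred",proj(s,circ(.022,.03)+[.5798,-.0787,0])[:,0].min().round(1),proj(s,circ(.022,.03)+[.5798,-.0787,0])[:,0].max().round(1))
```

```text
[ 0.5817 -0.0795  0.1538] [-3.141 -0.     2.675]
crop 222 132
scene 0.57 [280. 200. 312. 222.] [ 0.5813 -0.0777] 0.699
scene 0.24 [213. 174. 240. 218.] [ 0.581  -0.0772] 0.0
scene tip 0.98 [302.6, 220.9] [ 0.5672 -0.0788]
top 0.78 [353. 204. 382. 230.] [ 0.5661 -0.067 ] 0.45
top tip 0.55 [365.6, 212.3] [ 0.5836 -0.0768]
spacer pred [283.1 188.3] [311.7 223.7]
spacer pred [282.9 188.9] [311.7 224.3]
tube pred 289.0 307.8
```

View pics/h3.png

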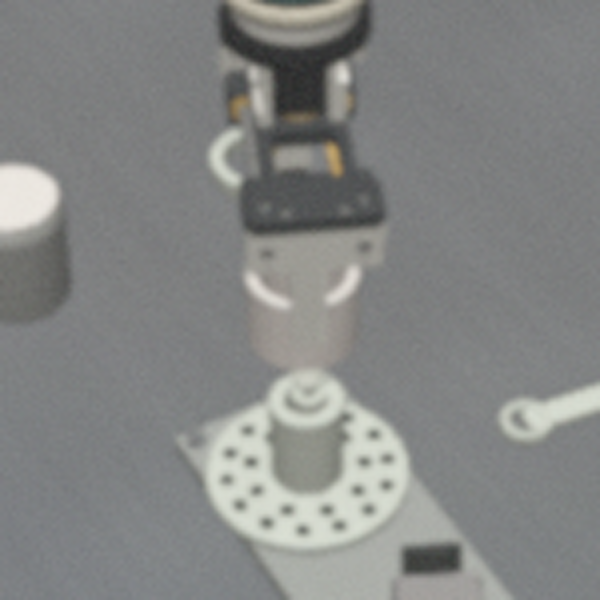

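The crop shows the spacer's bottom centred at x≈302, y≈368, and the tube axis at x≈307. Both are within a pixel of their aligned predictions, so I'm lowering.

Call:
apply_moves --pt "0 0 0 0 0 -0.025 0" --pt "0 0 0 0 0 -0.045 0" --pt "0 0 0 0 0 -0.053 0" --pt "0 0 0 0 0 -0.059 0" --pt "0 0 0 0 0 -0.065 0"

```text
time: 12.75
tool_pos: [0.5813, -0.0759, 0.09]
ee_rot: [3.141, 0.001, 2.679]
wrist_force: [0.3, 0.4, -1.8]
width: 0.0625
finger_force: 30.0
```

Call:
apply_moves --pt "0 0 0 0 0 -0.015 0" --pt "0 0 0 0 0 -0.03 0" --pt "0 0 0 0 0 -0.04 0" --pt "0 0 0 0 0 -0.045 0" --pt "0 0 0 0 0 -0.047 0"

```text
time: 13.25
tool_pos: [0.5803, -0.0764, 0.042]
ee_rot: [-3.141, -0.001, 2.678]
wrist_force: [-2.4, -0.3, 2.3]
width: 0.0624
finger_force: 30.0
```

Call:
apply_moves --pt "0 0 0 0 0 -0.0015 0" --pt "0 0 0 0 0 -0.003 0" --pt "0 0 0 0 0 -0.004 0" --pt "0 0 0 0 0 -0.004 0" --pt "0 0 0 0 0 -0.004 0"

```text
time: 13.75
tool_pos: [0.5806, -0.0765, 0.0418]
ee_rot: [-3.142, 0.001, 2.678]
wrist_force: [-6.8, 1.0, 10.2]
width: 0.0624
finger_force: 30.0
```

Call:
apply_moves --pt "0 0 0 0 0 0.002 0" --pt "0 0 0 0 0 0.002 80" --pt "0 0 0 0 0 0.002 90" --pt "0 0 0 0 0 0.002 100" --pt "0 0 0 0 0 0.002 100"

```text
time: 14.25
tool_pos: [0.5809, -0.0765, 0.0403]
ee_rot: [3.141, 0.0, 2.678]
wrist_force: [-0.2, 0.5, 0.0]
width: 0.091
finger_force: 0.0
```

Call:
apply_moves --pt "0 0 0 0 0 0.02 100" --pt "0 0 0 0 0 0.05 100" --pt "0 0 0 0 0 0.09 100" --pt "0 0 0 0 0 0.12 100" --pt "0 0 0 -0.01 -0.02 0.12 100"

```text
time: 14.75
tool_pos: [0.5745, -0.0957, 0.1668]
ee_rot: [3.138, 0.011, 2.681]
wrist_force: [0.5, -0.2, 0.6]
width: 0.094
finger_force: 0.0
```

Call:
apply_moves --pt "0 0 0 -0.022 -0.044 0 100" --pt "0 0 0 -0.044 -0.088 0 100" --pt "0 0 0 -0.066 -0.132 -0.01 100" --pt "0 0 0 -0.088 -0.176 -0.03 100" --pt "0 0 0 -0.108 -0.216 -0.05 100"

```text
time: 15.25
tool_pos: [0.4631, -0.3126, 0.1117]
ee_rot: [-3.141, 0.002, 2.678]
wrist_force: [0.2, -0.4, 0.1]
width: 0.0939
finger_force: 0.0
```

Run:
```python
from fit import *
o=get_obs();print({k:np.round(o[k],4) for k in("time","tool_pos","ee_rot","wrist_force")})
for c in("scene","top"):
    s=snapshot(c)
    if c=="scene": save(s,"h4.png",(235,160,385,300),4)
    for q,g,z in(("spacer",(.581,-.0772),.02),("clamp_ring",(.447,-.343),0)):
      for r in masks_of(c,q)[:1]:
        x,v=fit(s,r["mask"],q,g,z);print(c,q,round(r["score"],2),np.round(r["extent"]),x.round(4),round(v,3))
```

```text
{'time': np.float64(15.25), 'tool_pos': array([ 0.4631, -0.3126,  0.1117]), 'ee_rot': array([-3.1412e+00,  2.4000e-03,  2.6778e+00]), 'wrist_force': array([ 0.1898, -0.4078,  0.1355])}
scene spacer 0.91 [286. 233. 310. 259.] [ 0.5805 -0.0766] 0.86
scene clamp_ring 0.69 [276. 165. 301. 180.] [ 0.4462 -0.3455] 0.954
top spacer 0.61 [346. 205. 379. 238.] [ 0.5824 -0.0743] 0.961
top clamp_ring 0.54 [475. 275. 511. 307.] [ 0.4478 -0.3402] 0.757
```

View pics/h4.png

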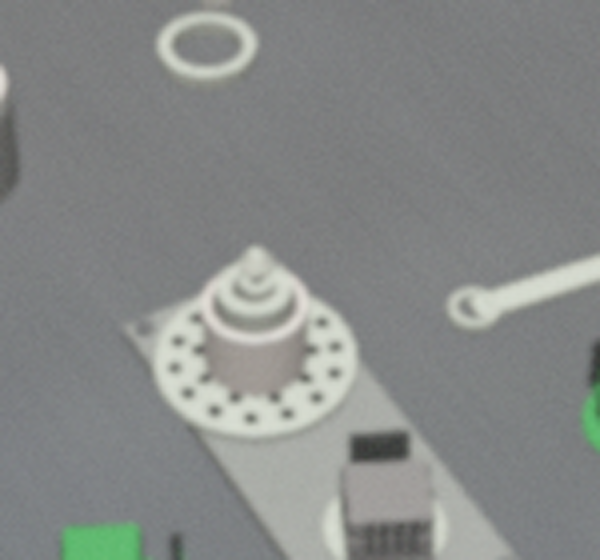

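The crop shows the spacer seated on the disc around (256,340), with the tube and post tip standing up through it. The ring lies undisturbed at (207,46). Fetching the ring now.

Call:
apply_moves --pt "0 0 0 -0.012 -0.022 -0.03 100" --pt "0 0 0 -0.0165 -0.031 -0.06 100" --pt "0 0 0 -0.0165 -0.031 -0.085 100" --pt "0 0 0 -0.0165 -0.031 -0.1 100" --pt "0 0 0 -0.0165 -0.031 -0.106 90"

```text
time: 16.05
tool_pos: [0.4476, -0.34, 0.0044]
ee_rot: [3.141, -0.002, 2.68]
wrist_force: [-0.4, -0.1, -0.1]
width: 0.0891
finger_force: 0.0
```

Call:
apply_moves --pt "0 0 0 0 0 0 0" --pt "0 0 0 0 0 0 0" --pt "0 0 0 0 0 0 0" --pt "0 0 0 0 0 0 0" --pt "0 0 0 0 0 0 0"

```text
time: 16.55
tool_pos: [0.4484, -0.3423, 0.0072]
ee_rot: [-3.141, 0.003, 2.678]
wrist_force: [0.8, 0.2, 4.1]
width: 0.0649
finger_force: 30.0
```

Call:
apply_moves --pt "0 0 0 0 0 0 0" --pt "0 0 0 0 0 0.01 0" --pt "0 0 0 0 0 0.04 0" --pt "0 0 0 0 0 0.08 0" --pt "0 0 0 0 0 0.125 0"

```text
time: 17.05
tool_pos: [0.4457, -0.3405, 0.1298]
ee_rot: [3.14, -0.005, 2.678]
wrist_force: [1.3, -0.3, -1.2]
width: 0.0649
finger_force: 30.0
```

Call:
apply_moves --pt "0 0 0 0.02 0.04 0.015 0" --pt "0 0 0 0.041 0.082 0.015 0" --pt "0 0 0 0.062 0.124 0.015 0" --pt "0 0 0 0.083 0.166 0.015 0" --pt "0 0 0 0.104 0.207 0.015 0"

```text
time: 17.55
tool_pos: [0.5511, -0.1329, 0.1452]
ee_rot: [-3.141, -0.001, 2.677]
wrist_force: [0.1, -0.1, -0.8]
width: 0.0651
finger_force: 30.0
```

Call:
apply_moves --pt "0 0 0 0.02 0.04 0 0" --pt "0 0 0 0.0305 0.06 0 0" --pt "0 0 0 0.0305 0.06 0 0" --pt "0 0 0 0.0305 0.06 0 0" --pt "0 0 0 0.0305 0.06 0 0"

```text
time: 18.05
tool_pos: [0.581, -0.0758, 0.1452]
ee_rot: [-3.141, -0.001, 2.676]
wrist_force: [-0.6, -0.0, -2.1]
width: 0.0653
finger_force: 30.0
```

Run:
```python
from held import *
held('clamp_ring',(.581,-.0772),.140,'h5.png')
s=snapshot("scene")
for z,r in((.14,.033),(.154,.033),(.068,.031)):
  for P in((.581,-.0772),(.5805,-.0766)):
    a=proj(s,circ(r,z)+[*P,0]);print(z,P,a.min(0).round(1),a.max(0).round(1))
```

```text
[ 0.581  -0.0758  0.1452] [-3.141e+00 -1.000e-03  2.676e+00]
crop 222 131
scene 0.71 [285. 206. 318. 225.] [ 0.5864 -0.0792] 0.313
scene 0.21 [266. 223. 368. 328.] [ 0.581  -0.0772] 0.0
scene tip 0.66 [298.1, 221.3] [ 0.5763 -0.0834]
top 0.72 [350. 210. 381. 230.] [ 0.5781 -0.0728] 0.32
top 0.47 [256. 189. 397. 255.] [ 0.581  -0.0772] 0.0
0.14 (0.581, -0.0772) [282.7 202.7] [312.5 223.3]
0.14 (0.5805, -0.0766) [283.  202.7] [312.9 223.4]
0.154 (0.581, -0.0772) [282.5 198. ] [312.5 218.7]
0.154 (0.5805, -0.0766) [282.8 198.1] [312.9 218.8]
0.068 (0.581, -0.0772) [284.6 225.9] [311.6 245.3]
0.068 (0.5805, -0.0766) [284.9 226. ] [311.9 245.3]
```

View pics/h5.png

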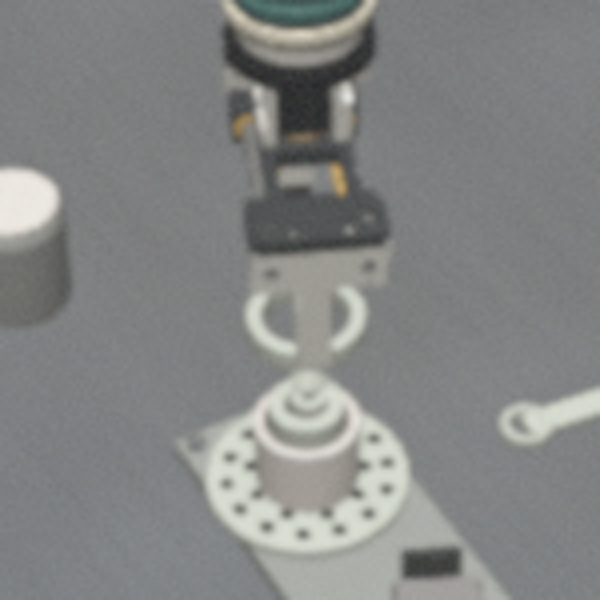

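Run:
```python
from fit import *
from scipy.optimize import least_squares
s=snapshot("scene");im=s["pixels"].astype(float).mean(2)
for c in(288,291,294,307): print(c,im[210:228,c].astype(int))
for r in(206,209,212): print(r,im[r,278:292].astype(int),im[r,304:320].astype(int))
a=im[196:226,278:320]
def cost(p):
    m=hullmask(proj(s,circ(.033,.154)+[*p,0]))&~hullmask(proj(s,circ(.025,.154)+[*p,0]))
    w=m.reshape(480,4,640,4).mean((1,3))[196:226,278:320]
    return -np.corrcoef(w.ravel(),(a>165).astype(float).ravel())[0,1]
r=minimize(cost,(.581,-.0772),method="Nelder-Mead",options=dict(initial_simplex=[(.581,-.0772),(.587,-.0772),(.581,-.071)],xatol=1e-4));print("ring",r.x.round(4),r.fun)
b=im[224:252,280:318]
def cost2(p):
    m=hullmask(proj(s,circ(.031,.068)+[*p,0]))&~hullmask(proj(s,circ(.025,.068)+[*p,0]))|hullmask(proj(s,circ(.022,.08)+[*p,0]))
    w=m.reshape(480,4,640,4).mean((1,3))[238:252,280:318]
    return -np.corrcoef(w.ravel(),(b[14:]>180).astype(float).ravel())[0,1]
r=minimize(cost2,(.581,-.0772),method="Nelder-Mead",options=dict(initial_simplex=[(.581,-.0772),(.587,-.0772),(.581,-.071)],xatol=1e-4));print("spacer",r.x.round(4),r.fun)
```

```text
288 [129 141 158 179 197 207 201 180 152 137 131 127 129 129 126 128 128 128]
291 [127 126 128 127 137 170 199 209 195 165 144 138 134 129 128 130 148 179]
294 [130 128 126 131 128 135 162 190 200 184 162 148 140 138 144 167 192 201]
307 [124 128 137 158 187 205 207 192 160 140 131 126 128 125 128 126 128 149]
206 [127 127 127 126 127 146 176 201 207 196 169 138 127 127] [150 136 130 144 167 192 207 203 183 147 126 125 124 126 127 125]
209 [127 125 126 128 136 171 203 210 196 157 127 119 124 123] [142 129 125 124 134 167 200 208 198 167 138 127 124 127 127 123]
212 [129 129 127 127 132 155 188 206 206 189 158 134 126 128] [141 128 123 137 165 192 206 204 183 146 128 127 125 125 128 126]
ring [ 0.5819 -0.0745] -0.6557911712614102
spacer [ 0.58   -0.0782] -0.4835709121550546
```

The crop shows the ring held level, edges at x 244 and 368, slightly to +x/+y of the tube. I'll correct by about 1.5 mm and lower with force checks.

Call:
apply_moves --pt "0 0 0 -0.0008 -0.0015 -0.02 0" --pt "0 0 0 -0.0008 -0.0015 -0.04 0" --pt "0 0 0 -0.0008 -0.0015 -0.053 0" --pt "0 0 0 -0.0008 -0.0015 -0.06 0" --pt "0 0 0 -0.0008 -0.0015 -0.065 0"

```text
time: 18.95
tool_pos: [0.5808, -0.0761, 0.08]
ee_rot: [-3.142, -0.0, 2.678]
wrist_force: [0.0, -0.2, -2.0]
width: 0.0652
finger_force: 30.0
```

Call:
apply_moves --pt "0 0 0 0 0 -0.002 0" --pt "0 0 0 0 0 -0.004 0" --pt "0 0 0 0 0 -0.006 0" --pt "0 0 0 0 0 -0.008 0" --pt "0 0 0 0 0 -0.008 0"

```text
time: 19.45
tool_pos: [0.5816, -0.0762, 0.0752]
ee_rot: [3.141, 0.002, 2.678]
wrist_force: [-2.3, 1.6, 6.4]
width: 0.0649
finger_force: 30.0
```

Call:
apply_moves --pt "0 0 0 0 0 0.002 0" --pt "0 0 0 0 0 0.002 85" --pt "0 0 0 0 0 0.002 100" --pt "0 0 0 0 0 0.002 100" --pt "0 0 0 0 0 0.002 100"

```text
time: 19.95
tool_pos: [0.5809, -0.0761, 0.0742]
ee_rot: [3.142, -0.0, 2.678]
wrist_force: [-0.5, -0.5, 0.7]
width: 0.0928
finger_force: 0.0
```

Call:
apply_moves --pt "0 0 0 0 0 0.015 100" --pt "0 0 0 0 0 0.04 100" --pt "0 0 0 0 0 0.07 100" --pt "0 0 0 0 -0.03 0.09 100" --pt "0 0 0 0 -0.06 0.09 100"

```text
time: 20.45
tool_pos: [0.5834, -0.1368, 0.1707]
ee_rot: [3.14, 0.01, 2.68]
wrist_force: [0.9, -0.1, 0.7]
width: 0.0941
finger_force: 0.0
```

Run:
```python
from fit import *
o=get_obs();print({k:np.round(o[k],4) for k in("time","tool_pos","ee_rot","wrist_force")})
for c in("scene","top"):
    s=snapshot(c)
    if c=="scene": save(s,"h6.png",(235,170,385,310),4)
    for q,g,z,yw in(("clamp_ring",(.581,-.0772),.068,None),("cap",(.589,.069),.012,-3.6),("filter_head",(.579,-.0765),0,-.07)):
      R=masks_of(c,q); pg=proj(s,[*g,z+.02])[0]
      if q!="filter_head": R=[r for r in R if np.hypot((r["extent"][0]+r["extent"][2])/2-pg[0],(r["extent"][1]+r["extent"][3])/2-pg[1])<20]
      for r in R[:1]:
        x,v=fit(s,r["mask"],q,g,z,yw);print(c,q,round(r["score"],2),np.round(r["extent"]),x.round(4),round(v,3))
```

```text
{'time': np.float64(20.45), 'tool_pos': array([ 0.5834, -0.1368,  0.1707]), 'ee_rot': array([3.1402, 0.0098, 2.68  ]), 'wrist_force': array([ 0.9103, -0.1155,  0.6624])}
scene clamp_ring 0.56 [287. 226. 313. 245.] [ 0.5808 -0.0784] 0.892
scene cap 0.65 [319. 266. 342. 302.] [ 0.5879  0.065  -3.6629] 0.905
scene filter_head 0.9 [265. 223. 368. 328.] [ 0.5784 -0.0752 -0.07  ] 0.667
top clamp_ring 0.66 [346. 198. 378. 235.] [ 0.5828 -0.0731] 0.85
top cap 0.93 [273. 199. 308. 236.] [ 0.5903  0.0698 -3.6216] 0.965
top filter_head 0.89 [256. 190. 394. 253.] [ 0.5802 -0.0686 -0.072 ] 0.633
```

View pics/h6.png

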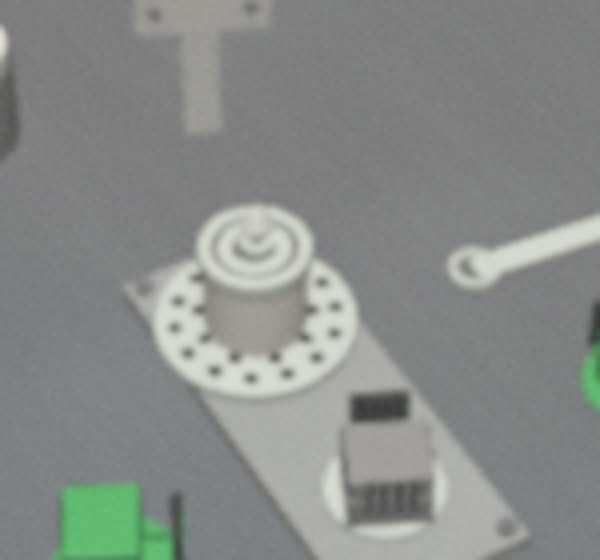

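The ring is seated on the spacer at (255,247), flat and concentric. The grey cap sits at (387,465) with its tab away from the camera. Moving to the cap now.

Call:
apply_moves --pt "0 0 -0.02 0.002 0.045 0 100" --pt "0 0 -0.02 0.004 0.09 0 100" --pt "0 0 -0.02 0.006 0.135 0 100" --pt "0 0 -0.02 0.008 0.18 0 100" --pt "0 0 -0.02 0.009 0.206 -0.02 100"

```text
time: 21.35
tool_pos: [0.5913, 0.0742, 0.1476]
ee_rot: [3.137, 0.005, 2.662]
wrist_force: [0.4, -0.1, -0.1]
width: 0.0942
finger_force: 0.0
```

Call:
apply_moves --pt "0 0 0 0 0 -0.03 100" --pt "0 0 0 0 0 -0.06 100" --pt "0 0 0 0 0 -0.06 100" --pt "0 0 0 0 0 -0.06 100" --pt "0 0 0 0 0 -0.06 100"

```text
time: 21.85
tool_pos: [0.5911, 0.0701, 0.0866]
ee_rot: [3.14, 0.003, 2.658]
wrist_force: [-0.5, 0.3, 0.3]
width: 0.0942
finger_force: 0.0
```

Call:
apply_moves --pt "0 0 0 0 0 -0.015 100" --pt "0 0 0 0 0 -0.03 100" --pt "0 0 0 0 0 -0.045 100" --pt "0 0 0 0 0 -0.055 100" --pt "0 0 0 0 0 -0.061 100"

```text
time: 22.35
tool_pos: [0.5887, 0.0698, 0.0211]
ee_rot: [-3.14, -0.003, 2.658]
wrist_force: [0.7, 0.2, 0.6]
width: 0.0937
finger_force: 0.0
```

Clear with no contact. Pinching slowly now.

Call:
apply_moves --pt "0 0 0 0 0 0 0" --pt "0 0 0 0 0 0 0" --pt "0 0 0 0 0 0 0" --pt "0 0 0 0 0 0 0" --pt "0 0 0 0 0 0 0"

```text
time: 22.85
tool_pos: [0.59, 0.0689, 0.0241]
ee_rot: [-3.14, 0.001, 2.657]
wrist_force: [1.9, 1.3, 0.8]
width: 0.0576
finger_force: 8.6
```

Call:
apply_moves --pt "0 0 0 0 0 0 0" --pt "0 0 0 0 0 0 0" --pt "0 0 0 0 0 0 0" --pt "0 0 0 0 0 0 0" --pt "0 0 0 0 0 0 0"

```text
time: 23.35
tool_pos: [0.5907, 0.0703, 0.0242]
ee_rot: [3.14, 0.001, 2.658]
wrist_force: [0.7, 0.5, 3.5]
width: 0.0537
finger_force: 30.0
```

Call:
apply_moves --pt "0 0 0 0 0 0.002 0" --pt "0 0 0 0 0 0.004 0" --pt "0 0 0 0 0 0.006 0" --pt "0 0 0 0 0 0.009 0" --pt "0 0 0 0 0 0.012 0"

```text
time: 23.85
tool_pos: [0.5895, 0.0699, 0.0352]
ee_rot: [-3.141, -0.001, 2.658]
wrist_force: [-0.5, -0.3, -1.2]
width: 0.0536
finger_force: 30.0
```

Call:
apply_moves --pt "0 0 0 0 0 0.004 0" --pt "0 0 0 0 0 0.008 0" --pt "0 0 0 0 0 0.012 0" --pt "0 0 0 0 0 0.016 0" --pt "0 0 0 0 0 0.022 0"

```text
time: 24.35
tool_pos: [0.5897, 0.0699, 0.0576]
ee_rot: [-3.141, -0.001, 2.658]
wrist_force: [-0.4, -0.1, -4.0]
width: 0.0537
finger_force: 30.0
```

Call:
apply_moves --pt "0 0 0 0 0 0.02 0" --pt "0 0 0 0 0 0.045 0" --pt "0 0 0 0 0 0.07 0" --pt "0 0 0 0 0 0.089 0" --pt "0 0 0 0 0 0.089 0"

```text
time: 24.85
tool_pos: [0.5921, 0.07, 0.1509]
ee_rot: [3.138, 0.007, 2.658]
wrist_force: [-0.2, 0.2, -2.3]
width: 0.0536
finger_force: 30.0
```

Call:
apply_moves --pt "0 0 0 -0.002 -0.035 0 0" --pt "0 0 0 -0.004 -0.07 0 0" --pt "0 0 0 -0.006 -0.105 0 0" --pt "0 0 0 -0.0095 -0.135 0 0" --pt "0 0 0 -0.0095 -0.145 0 0"

```text
time: 25.35
tool_pos: [0.5793, -0.0778, 0.1449]
ee_rot: [-3.14, -0.002, 2.655]
wrist_force: [0.6, -0.5, -2.3]
width: 0.0533
finger_force: 30.0
```

Run:
```python
from fit import *
o=get_obs();print({k:np.round(o[k],4) for k in("time","tool_pos","ee_rot","wrist_force","width")})
s=snapshot("scene");save(s,"h7.png",(225,130,375,270),4)
for P in((.5796,-.0775),(.578,-.0795)):
  a=proj(s,np.r_[circ(.035,.135),circ(.035,.14)]+[*P,0]);print(P,"flange",a.min(0).round(1),a.max(0).round(1))
  b=proj(s,circ(.033,.082)+[*P,0]);print("ring top",b.min(0).round(1),b.max(0).round(1),"tip",proj(s,[*P,.106]).round(1))
```

```text
{'time': np.float64(25.35), 'tool_pos': array([ 0.5793, -0.0778,  0.1449]), 'ee_rot': array([-3.1399e+00, -2.0000e-03,  2.6546e+00]), 'wrist_force': array([ 0.5816, -0.5114, -2.2765]), 'width': np.float64(0.0533)}
(0.5796, -0.0775) flange [282.2 201.7] [313.9 225.2]
ring top [284.  220.7] [312.9 241.3] tip [[298.3 223.4]]
(0.578, -0.0795) flange [282.4 201. ] [314.  224.4]
ring top [284.1 219.9] [313.  240.5] tip [[298.4 222.6]]
```

View pics/h7.png

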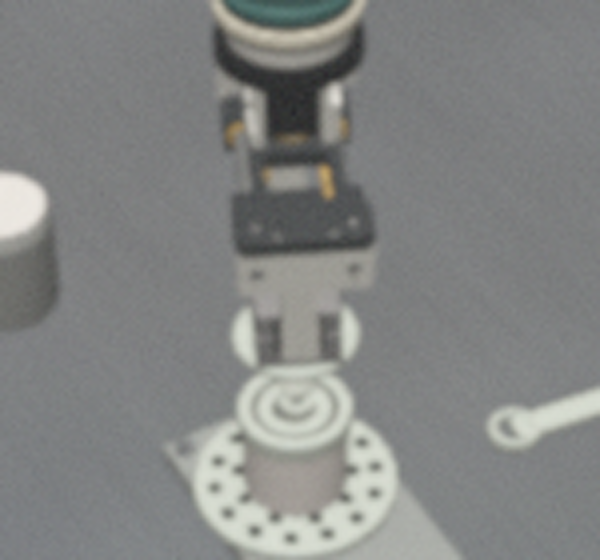

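The cap's flange is centred at crop x≈297 and the ring and post at x≈296, so they are aligned within a pixel. Lowering.

Call:
apply_moves --pt "0 0 0 0 0 -0.015 0" --pt "0 0 0 0 0 -0.027 0" --pt "0 0 0 0 0 -0.034 0" --pt "0 0 0 0 0 -0.04 0" --pt "0 0 0 0 0 -0.045 0"

```text
time: 25.9
tool_pos: [0.5802, -0.0742, 0.1005]
ee_rot: [3.142, -0.001, 2.659]
wrist_force: [0.6, 0.2, -3.6]
width: 0.0536
finger_force: 30.0
```

Call:
apply_moves --pt "0 0 0 0 0 -0.002 0" --pt "0 0 0 0 0 -0.004 0" --pt "0 0 0 0 0 -0.006 0" --pt "0 0 0 0 0 -0.008 0" --pt "0 0 0 0 0 -0.008 0"

```text
time: 26.4
tool_pos: [0.5808, -0.0752, 0.0942]
ee_rot: [3.141, 0.001, 2.658]
wrist_force: [0.3, 0.2, 0.2]
width: 0.0535
finger_force: 30.0
```

Call:
apply_moves --pt "0 0 0 0 0 -0.001 0" --pt "0 0 0 0 0 -0.002 0" --pt "0 0 0 0 0 -0.003 0" --pt "0 0 0 0 0 -0.003 0" --pt "0 0 0 0 0 -0.003 0"

```text
time: 26.9
tool_pos: [0.5809, -0.0753, 0.094]
ee_rot: [3.141, 0.003, 2.658]
wrist_force: [-4.4, 1.2, 10.0]
width: 0.0532
finger_force: 30.0
```

Call:
apply_moves --pt "0 0 0 0 0 0.002 0" --pt "0 0 0 0 0 0.002 60" --pt "0 0 0 0 0 0.002 80" --pt "0 0 0 0 0 0.002 100" --pt "0 0 0 0 0 0.002 100"

```text
time: 27.4
tool_pos: [0.5808, -0.0749, 0.0923]
ee_rot: [3.14, 0.0, 2.657]
wrist_force: [-0.1, -0.2, -0.3]
width: 0.0767
finger_force: 0.0
```

Call:
apply_moves --pt "0 0 0 0 0 0 100" --pt "0 0 0 0 0 0 100" --pt "0 0 0 0 0 0.01 100" --pt "0 0 0 0 0 0.035 100" --pt "0 0 0 0 0 0.07 100"

```text
time: 27.9
tool_pos: [0.5792, -0.0745, 0.1613]
ee_rot: [-3.141, -0.005, 2.658]
wrist_force: [-0.9, -1.2, 0.1]
width: 0.0938
finger_force: 0.0
```

Call:
apply_moves --pt "0 0 0 0 0 0.04 100" --pt "0 0 0 -0.03 -0.03 0.06 100" --pt "0 0 0 -0.06 -0.06 0.07 100" --pt "0 0 0 -0.09 -0.08 0.07 100" --pt "0 0 0 -0.1 -0.09 0.07 100"

```text
time: 28.4
tool_pos: [0.479, -0.1664, 0.2343]
ee_rot: [-3.142, 0.003, 2.656]
wrist_force: [-0.6, 0.0, 0.1]
width: 0.0944
finger_force: 0.0
```

Run:
```python
from fit import *
o=get_obs();print({k:np.round(o[k],4) for k in("time","tool_pos","wrist_force","width")})
a=snapshot("scene");b=snapshot("top")
A=cv2.resize(a["pixels"][180:310,230:360],None,fx=3,fy=3,interpolation=2);B=cv2.resize(b["pixels"][150:280,270:400],None,fx=3,fy=3,interpolation=2)
cv2.imwrite("pics/end.png",np.hstack([A,B])[:,:,::-1])
for c,s in(("scene",a),("top",b)):
    g=(.5805,-.0765);pg=proj(s,[*g,.1])[0]
    R=[r for r in masks_of(c,"cap") if abs((r["extent"][0]+r["extent"][2])/2-pg[0])+abs((r["extent"][1]+r["extent"][3])/2-pg[1])<25]
    for r in R[:1]: x,v=fit(s,r["mask"],"cap",g,.082,-3.63);print(c,r["score"],x.round(4),round(v,3))
```

```text
{'time': np.float64(28.4), 'tool_pos': array([ 0.479 , -0.1664,  0.2343]), 'wrist_force': array([-0.6311,  0.0223,  0.0803]), 'width': np.float64(0.0944)}
scene 0.96 [ 0.5796 -0.0769 -3.6629] 0.967
```

View pics/end.png

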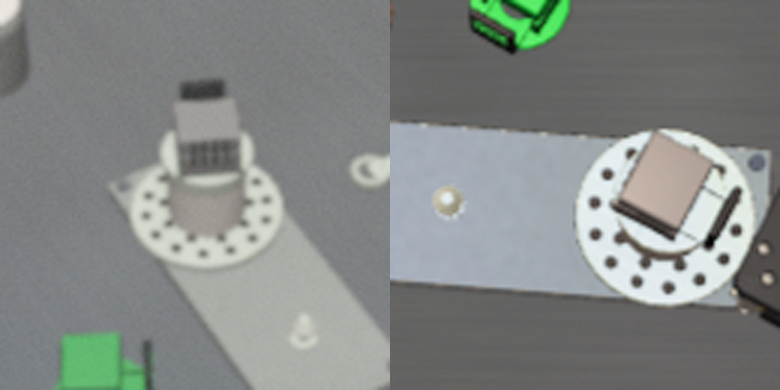

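The cap sits level on the stack at (207,150) in the left view. Its tab has sprung back out at (722,217) in the right view, the stud at (303,330) is empty, and the gripper is clear. Handing in.

```bash
python3 -c "
from bench import *
print(close_job())"
```

```text
the job is handed in; nothing more can be done
None
```

The filter is rebuilt on the tall post in the order asked (support, spacer, clamp ring), with the cap on top, its tab sprung out in the last pictures; I handed the job in after about 28 s of robot time, and no verdict came back.

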